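# Close and lock the dental articulator

## Task

Close the open dental articulator and lock it: push its upper arm over to the front and gently down until the pin rests on its table, then push both red latches at the hinge fully forward and down. Nothing needs gripping, just push with the fingers: do not lift the articulator, tip it or shove it out of its place, do not let the arm slam shut, and leave everything else on the bench where it is.

Things in the scene. Friction and masses are not known exactly. Their poses are not given: they have to be found in the camera images.
- articulator: dental articulator, loose, about 1.3 kg, on rubber feet: aluminium frame with upper and lower yellow dental casts. Origin: under the middle of its lower frame, at bench level. Its own -x is its front, +y its left, z up. Lower frame: x -103 to +78 mm, 136 mm wide; two rear posts at x = 60, y = +-53 mm carry the hinge axis, along y at x = 60, z = 110 mm (housings 12 mm in radius, out to y = +-62)
- upper (a joint): angle of the upper arm about the hinge axis, rad: 0 = closed (stop; bar level, pin standing on the incisal table), pi/2 = bar straight up, 2.0 = rear stop, leaning over backwards. Starts open. The hinge is stiff (0.30 N m of friction): the arm stays wherever it is left; pushing it over at the push spot takes about 1 to 4 N
- hinge (a point): middle of the hinge axis; axes turn with the upper arm: -x runs along its bar to the pin, z is normal to the bar's outer face. Bar 28 mm wide, outer face 16 mm off the axis, with a round black screw head (20 mm across, 12 tall) 68 mm from the axis. Pin holder 131 to 153 mm from the axis, outer face 18 mm off it; thumbscrew in front out to 165 mm
- push_spot (a point): bare place on the outer face of the upper arm's bar (its top when closed, its rear when open), on the middle line, 105 mm from the hinge axis, between screw head and pin holder (53 mm free); z points out of the face
- pin_foot (a point): lower end of the upright steel incisal pin (8 mm across) at the front end of the upper arm, 142 mm from the hinge axis; its top stands 20 mm off the axis, 2 mm out of the pin holder
- incisal_table (a point): middle of the top of the small black table (34 mm square, 26 mm high) at the front of the lower frame, x = -82 mm, on which the pin stands when closed
- latch_left (a joint): angle of the red locking latch at the left end of the hinge (articulator's +y side), rad: 0 = unlocked stop, leaning 0.35 rad backwards from upright; it swings towards the articulator's front and down; 1.75 = locked stop, lying forward almost level (0.17 rad above level). Stays where it is left (0.035 N m of friction, about 1 N at its end)
- latch_left_pivot (a point): point on the left latch's pivot axis (the hinge axis line) abreast of the latch's middle, y = +83 mm, 110 mm high; axes as the articulator's
- latch_left_end (a point): middle of the rounded end of the left latch, a red thumb lever with a flat 7 mm thick stem; the end is a round bar, 12 mm across, 26 mm long along the articulator's y (y = +70 to +96 mm), 34 mm from its pivot axis
- latch_right (a joint): angle of the red locking latch at the right end of the hinge (articulator's -y side), rad: 0 = unlocked stop, leaning 0.35 rad backwards from upright; it swings towards the articulator's front and down; 1.75 = locked stop, lying forward almost level (0.17 rad above level). Stays where it is left (0.035 N m of friction, about 1 N at its end)
- latch_right_pivot (a point): point on the right latch's pivot axis (the hinge axis line) abreast of the latch's middle, y = -83 mm, 110 mm high; axes as the articulator's
- latch_right_end (a point): middle of the rounded end of the right latch, a red thumb lever with a flat 7 mm thick stem; the end is a round bar, 12 mm across, 26 mm long along the articulator's y (y = -70 to -96 mm), 34 mm from its pivot axis
- bowl: black rubber plaster-mixing bowl, 116 mm across, 65 mm high; origin: centre of its underside (bystander)
- cup: white espresso cup with a handle, 68 mm across, 58 mm high; origin: centre of its underside (bystander)
- monomer: brown glass bottle with white cap, 50 mm across, 105 mm high; origin: centre of its underside (bystander)
- powder: white jar with blue lid, 64 mm across, 75 mm high; origin: centre of its underside (bystander)
- spare_cast: loose yellow stone dental cast, teeth up, about 60 x 58 mm and 28 mm high; origin: under its middle (bystander)
- wax_wire: spool with dark flanges and green winding, 60 mm across, 52 mm high; origin: centre of its underside (bystander)
- spatula: mixing spatula lying flat, 190 mm long; origin: under its middle (bystander)

How it is judged:
By the outcome, as a careful person would: the job done as asked, in the order asked, and still so for the second after the job is handed in, with the robot touching nothing.
It also fails if it takes over 58 s, if anything falls off the work surface, if the arm or the gripper's body presses on something with over 40 N, if the wrist force passes 120 N, or if a joint passes its speed limit or range.

## Robot

A 7-joint arm with a two-finger parallel gripper is mounted at the origin on the work surface. World frame = base frame: x ahead of the robot, y to its left, z up, the work surface at z = 0. Lengths are in m, angles in rad, forces in N, time in s.
With the tool pointing down it reaches from about 0.4 to 0.85 m from the base axis. Payload 4.5 kg.
Tool frame: the origin (TCP) lies midway between the tips of the shut fingers; the grasp point (between the pads) lies 19 mm behind it; z points along the fingers, y is the line along which they close (so a half turn about z gives the same grasp; the last joint's range is limited). The gripper opens to 88 mm and grips with 3 to 60 N. Pads are 18 mm wide; open, the fingers measure 123 mm over their backs; the gripper's body (75 mm by 187 mm) begins 45 mm behind the grasp point.
Start: joints at [1.259, 0.689, -0.195, 1.565, 0.157, 0.902, -0.215], TCP at [0.212, -0.588, 0.239] pointing down, gripper open.
Joint ranges: [-3.01, 3.01], [-0.46, 2.08], [-1.47, 1.51], [0.13, 2.56], [-1, 4.14], [0.04, 2.09], [-2.66, 2.66]. Speed limits (rad/s): [2.57, 2.57, 3.14, 3.14, 3.14, 3.14, 3.14].

## Interface

Orientations are given as a unit quaternion [x, y, z, w].
In Python, from plant import r gives the robot as it stands. The module is installed in compiled form; this text tells all that it offers.
- The arm moves only by the tool step_arm, never from a script. Its argument "series" is a list of rows, each a list of 7 numbers: the shift along the world's x, y, z in mm, then the turn, a rotation vector about the world's x, y, z in rad, then the closure, from 0 (fully open) to 1 (shut). A call has 1 to 20 rows; each row shifts and turns the commanded pose from where the row before left it; what a row does not reach is not made up. A row lasts 1/10 s, in which the tool goes at most 50 mm and 8.59 degrees, less where a joint would pass 70% of its speed; a pose out of reach is approached as far as the arm can. A call is refused whole if a number of a shift passes 50 or a number of a turn 0.15, either way. A call with a gripper value outside its range is refused whole. The fingers move at their own pace and stop on an object; "force" is the grip in N (left out, the last holds). Time passes only in rows, so rows that do not move let the fingers close. It gives the time, the measured TCP pose, the force, the opening and the grip force at its end, in the units of the state.
- r.get_state(): the state, without advancing time (a new reading comes with each control period).
- r.snapshot(name): name is "scene" or "side" or "wrist"; returns (picture, depth): 384x512x3 uint8, blue, green, red; 384x512 float32, m along the optical axis (not along the pixel's ray), 0 where there is no reading.
- r.get_calibration(name): a dict with "intrinsics" (3x3 intrinsics, pixels), "pose" (4x4, takes a point from camera to world coordinates). Camera axes: x right, y up, looking along -z (the intrinsics and any distortion apply to the point x, -y, -z); pixel columns grow to the right and rows downward; lengths in m; the calibration is good to about 2 mm. A picture is of the moment at which its call begins: read the wrist's pose just before it. get_calibration takes no time and is no camera call; for the wrist camera it gives the pose at the moment of the call.
- r.finish_job(): hands the job in; it is judged then, once.
The state is a dict: "clock": time; "q": joint angles; "qd": joint speeds; "joint_torque": joint torques, N m; "tool_pos": TCP position; "eef_rot": TCP orientation; "contact_force": force on the tool from outside, world axes, zero at the start; "moment": the same for the moment, N m; "opening": opening from 0.0 (shut) to 1.0 (fully open); "finger_force": force on a finger pad.
Only numpy, scipy, OpenCV 4.12 (cv2) and the standard library are available. Lean on these libraries where they do the work, as an engineer would, in place of code of your own. Each camera call takes 0.05 s, during which the arm holds its last target. There are 200 camera calls.

## Working session

There is one attempt and no reset: what is moved stays moved. The work goes in short steps, Python scripts to look and compute and a tool call to move; the robot and the scene stay as the last step left them, time stands still between calls to the robot, and variables do not carry over. Pictures are saved under pics/ and viewed, at most 10 in all, crops included, and the job is handed in when it is done.

Besides the shell and the picture viewer there is one more tool, called after "Emit:" in YAML: its name, and indented under it one key for each argument. step_arm: Moves the arm, as the interface text tells. Its arguments: {"type":"object","properties":{"series":{"type":"array"},"force":{"type":"number"}},"required":["series"]}

```bash
mkdir -p pics; cat > h.py <<'E'
import numpy as np, cv2
from plant import r
def cam(n):
    c=r.get_calibration(n); return np.array(c["intrinsics"]),np.array(c["pose"]),c
def cloud(n):
    K,T,_=cam(n); im,d=r.snapshot(n)
    v,u=np.mgrid[:384,:512]
    P=np.stack([(u-K[0,2])/K[0,0]*d,-(v-K[1,2])/K[1,1]*d,-d],-1)
    return im,d,P@T[:3,:3].T+T[:3,3]
E
python3 - <<'E'
from h import *
out=[]
for n in("scene","side"):
    im,d,P=cloud(n); np.savez(n+"0.npz",im=im,d=d,P=P); out.append(im)
    c=cam(n); print(n,c[0].round(1).tolist(),c[1].round(3).tolist(),[k for k in c[2]])
    hs=cv2.cvtColor(im,cv2.COLOR_BGR2HSV)
    m=(((hs[...,0]<6)|(hs[...,0]>174))&(hs[...,1]>150)&(hs[...,2]>70)).astype(np.uint8)
    k,l,s,ce=cv2.connectedComponentsWithStats(m)
    for i in range(1,k):
        if s[i,4]>15:
            q=P[(l==i)&(d>0)]; print(s[i],ce[i].round(),np.median(q,0).round(3),q.min(0).round(3),q.max(0).round(3))
cv2.imwrite("pics/a.png",cv2.resize(np.vstack(out),(800,1200))[:600]);cv2.imwrite("pics/b.png",cv2.resize(out[1],(800,600)))
print(r.get_state())
E
```

```text
scene [[415.9, 0.0, 255.8], [0.0, 415.9, 193.1], [0.0, 0.0, 1.0]] [[0.624, -0.478, 0.618, 1.343], [0.781, 0.367, -0.505, -0.655], [0.015, 0.798, 0.603, 0.892], [0.0, 0.0, 0.0, 1.0]] ['intrinsics', 'pose']
side [[492.5, 0.0, 248.7], [0.0, 492.5, 193.3], [0.0, 0.0, 1.0]] [[-0.965, 0.182, -0.19, 0.273], [-0.262, -0.619, 0.741, 1.121], [0.017, 0.764, 0.645, 1.082], [0.0, 0.0, 0.0, 1.0]] ['intrinsics', 'pose']
[231 208   4   7  18] [233. 211.] [0.571 0.135 0.148] [0.568 0.122 0.145] [0.576 0.145 0.152]
[233 216   5   7  17] [235. 219.] [0.565 0.133 0.116] [0.562 0.12  0.111] [0.568 0.144 0.123]
{'clock': 0.1, 'q': array([ 1.25881795,  0.6898907 , -0.19455712,  1.56619533,  0.15728326,
        0.90254661, -0.21511937]), 'qd': array([-2.79031924e-03, -2.35049076e-03, -8.68056351e-04, -3.75871796e-03,
        2.70341237e-04, -1.02396107e-03, -7.85531846e-05]), 'joint_torque': array([-3.64061045e-03, -5.28505325e+01, -1.27163026e+00, -1.53838044e+01,
       -5.25228702e-02,  2.03493553e-03,  7.72337057e-05]), 'tool_pos': array([ 0.21162057, -0.58748687,  0.23800898]), 'eef_rot': array([ 9.85085527e-01,  1.72063432e-01, -1.85871337e-04, -8.03154076e-04]), 'contact_force': array([-0.55978658,  0.51939203,  0.15986839]), 'moment': array([ 0.03190692, -0.03290393,  0.06060154]), 'finger_force': 0.0, 'opening': 0.9982095114611728}
```

View pics/a.png

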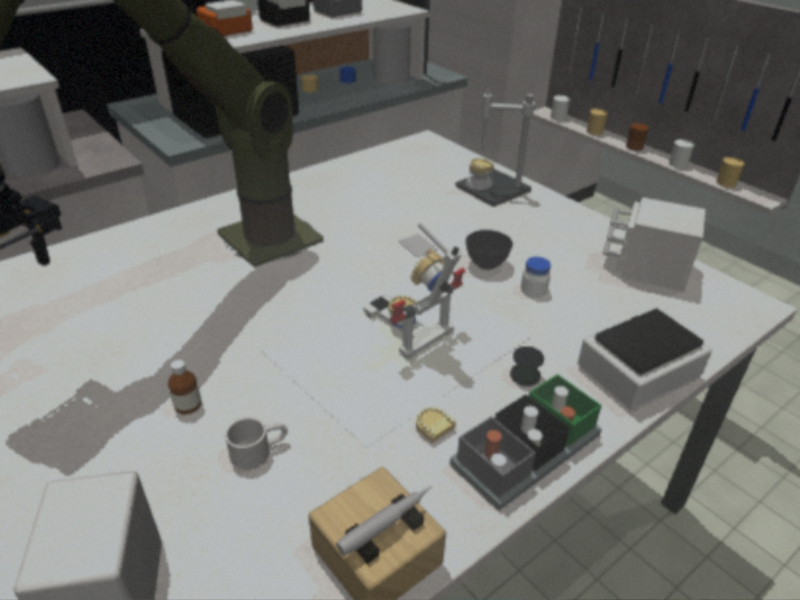

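View pics/b.png

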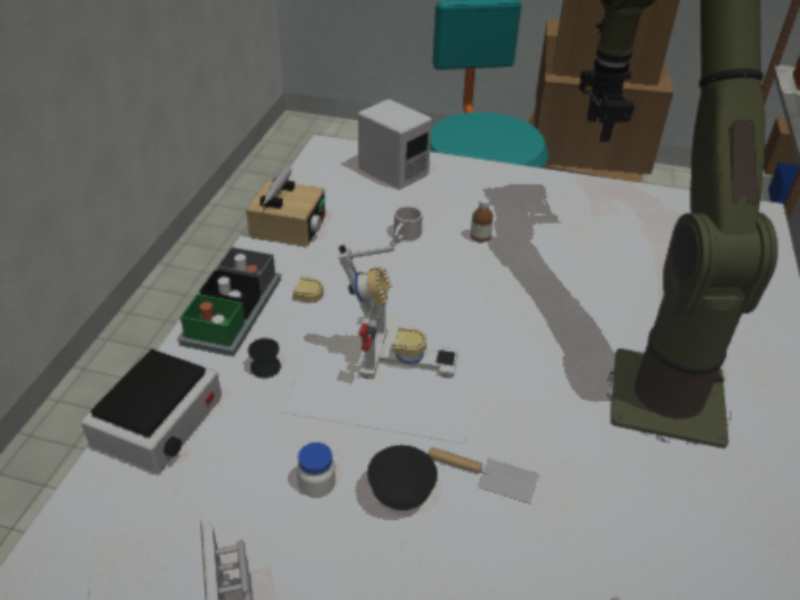

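The scene shows the articulator mid-bench (800x600 px about 420,300), red latches at (398,312) and (458,278), its front towards the robot and the upper arm leaning back. The side view shows the left latch at (366,335), the incisal table at (446,358) and the pin end at about (395,245).

```bash
python3 - <<'E'
from h import *
for n in("scene","side"):
    z=np.load(n+"0.npz"); im,d,P=z["im"],z["d"],z["P"]
    b,g,rr=[im[...,i].astype(int) for i in range(3)]
    near=(abs(P[...,0]-.53)<.2)&(abs(P[...,1]-.05)<.2)&(P[...,2]>0.02)&(d>0)
    m=(near&(rr>1.8*g)&(rr>1.8*b)&(rr>50)).astype(np.uint8)
    k,l,s,ce=cv2.connectedComponentsWithStats(m)
    for i in range(1,k):
        if s[i,4]>8:
            q=P[(l==i)]; print(n,"red",s[i],ce[i].round(),np.median(q,0).round(3),q.min(0).round(3),q.max(0).round(3))
    dk=(near&(rr<50)&(g<50)&(b<50)).astype(np.uint8)
    k,l,s,ce=cv2.connectedComponentsWithStats(dk)
    for i in range(1,k):
        if s[i,4]>8:
            q=P[(l==i)]; print(n,"dark",s[i],ce[i].round(),np.median(q,0).round(3),q.min(0).round(3),q.max(0).round(3))
    q=P[near]; 
    for a,bb in((.02,.06),(.06,.1),(.1,.13),(.13,.17),(.17,.21),(.21,.25),(.25,.3)):
        w=q[(q[:,2]>a)&(q[:,2]<bb)]
        if len(w):print(n,a,len(w),w.min(0).round(3),w.max(0).round(3),np.median(w,0).round(3))
a=np.load("scene0.npz")["im"][125:240,220:310]; b=np.load("side0.npz")["im"][145:250,190:300]
cv2.imwrite("pics/c.png",np.hstack([cv2.resize(a,(400,511)),cv2.resize(b,(400,511))]))
E
```

```text
scene red [292 172   5   4  12] [294. 174.] [0.573 0.131 0.147] [0.569 0.119 0.143] [0.577 0.139 0.151]
scene red [252 192   7   5  16] [255. 194.] [ 0.583 -0.036  0.148] [ 0.576 -0.047  0.145] [ 0.585 -0.024  0.152]
scene 0.02 364 [ 0.411 -0.023  0.02 ] [0.595 0.11  0.06 ] [0.558 0.034 0.026]
scene 0.06 150 [ 0.475 -0.016  0.06 ] [0.587 0.107 0.1  ] [0.574 0.047 0.069]
scene 0.1 307 [ 0.563 -0.051  0.1  ] [0.596 0.139 0.13 ] [0.582 0.02  0.116]
scene 0.13 181 [ 0.55 -0.05  0.13] [0.621 0.143 0.17 ] [0.585 0.035 0.148]
scene 0.17 312 [0.552 0.014 0.17 ] [0.625 0.073 0.21 ] [0.594 0.032 0.193]
scene 0.21 158 [0.559 0.026 0.21 ] [0.64  0.064 0.25 ] [0.623 0.042 0.223]
scene 0.25 94 [0.539 0.036 0.25 ] [0.64  0.061 0.276] [0.588 0.045 0.26 ]
side red [231 207   7  17  67] [234. 216.] [0.568 0.136 0.129] [0.561 0.108 0.105] [0.578 0.148 0.152]
side dark [280 225  10   8  57] [285. 228.] [0.434 0.038 0.026] [0.42  0.022 0.02 ] [0.447 0.054 0.03 ]
side 0.02 640 [ 0.413 -0.016  0.02 ] [0.588 0.12  0.06 ] [0.504 0.054 0.027]
side 0.06 226 [ 0.475 -0.01   0.06 ] [0.579 0.112 0.098] [0.52  0.046 0.064]
side 0.1 226 [ 0.558 -0.011  0.103] [0.596 0.149 0.13 ] [0.572 0.078 0.118]
side 0.13 135 [ 0.548 -0.043  0.13 ] [0.624 0.148 0.17 ] [0.576 0.071 0.149]
side 0.17 370 [0.547 0.02  0.17 ] [0.626 0.082 0.21 ] [0.582 0.067 0.192]
side 0.21 161 [0.565 0.031 0.21 ] [0.64  0.077 0.25 ] [0.619 0.06  0.22 ]
side 0.25 117 [0.543 0.036 0.25 ] [0.642 0.072 0.278] [0.597 0.052 0.258]
```

View pics/c.png

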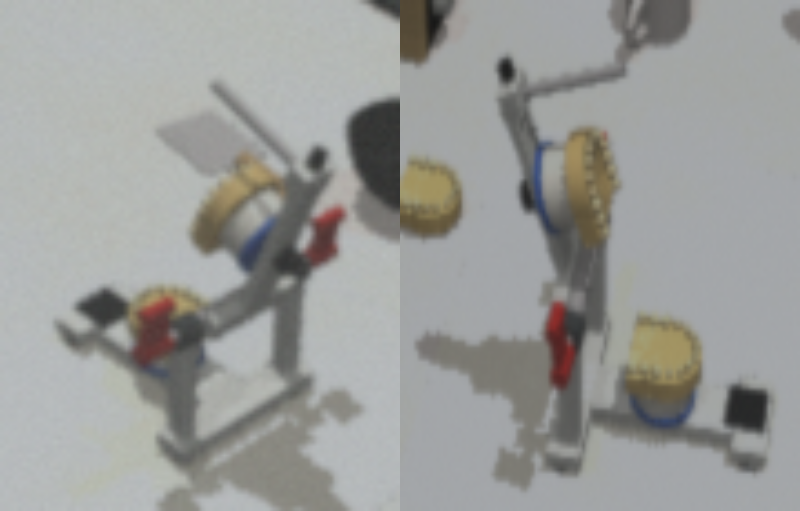

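The crops show the left latch at (325,225)/(560,345), the right latch at (155,330), the arm at its rear stop and the front table towards the robot. The fit gives a hinge near (0.572, 0.047, 0.110) and a yaw of about 0.066. I'm moving above and behind it for a close look.

Emit:
step_arm:
  series:
    - [22, 32, 10, 0, 0, -0.014, 1]
    - [22, 32, 10, 0, 0, -0.014, 1]
    - [22, 32, 10, 0, 0, -0.014, 1]
    - [22, 32, 10, 0, 0, -0.014, 1]
    - [22, 32, 10, 0, 0, -0.014, 1]
    - [22, 32, 10, 0, 0, -0.014, 1]
    - [22, 32, 10, 0, 0, -0.014, 1]
    - [22, 32, 10, 0, 0, -0.014, 1]
    - [22, 32, 10, 0, 0, -0.014, 1]
    - [22, 32, 10, 0, 0, -0.014, 1]
    - [22, 32, 10, 0, 0, -0.014, 1]
    - [22, 32, 10, 0, 0, -0.014, 1]
    - [22, 32, 10, 0, 0, -0.014, 1]
    - [22, 32, 10, 0, 0, -0.014, 1]
    - [22, 32, 10, 0, 0, -0.014, 1]
    - [22, 32, 10, 0, 0, -0.014, 1]
    - [22, 32, 10, 0, 0, -0.014, 1]
    - [22, 32, 10, 0, 0, -0.014, 1]
    - [22, 32, 5, 0, 0, -0.014, 1]
    - [22, 30, 0, 0, 0, -0.014, 1]

```text
clock: 2.1
tool_pos: [0.6526, 0.0517, 0.4243]
eef_rot: [0.999, 0.033, 0.0, -0.0]
contact_force: [0.9, -0.7, -0.3]
opening: 0.008
finger_force: 0.0
```

```bash
cat >> h.py <<'E'
def red(im,d,P,tag=""):
    b,g,rr=[im[...,i].astype(int) for i in range(3)]
    near=(abs(P[...,0]-.55)<.2)&(abs(P[...,1]-.05)<.2)&(P[...,2]>0.02)&(P[...,2]<.2)&(d>0)
    k,l,s,ce=cv2.connectedComponentsWithStats((near&(rr>1.8*g)&(rr>1.8*b)&(rr>40)).astype(np.uint8))
    for i in range(1,k):
        if s[i,4]>20:
            q=P[l==i]; print(tag,"red",s[i],np.median(q,0).round(3),q.min(0).round(3),q.max(0).round(3))
            t=q[q[:,2]>q[:,2].max()-.006]; print("   top",t.mean(0).round(4),t.min(0).round(3),t.max(0).round(3))
def st():
    s=r.get_state(); print(round(s["clock"],2),s["tool_pos"].round(4),s["eef_rot"].round(3),"F",s["contact_force"].round(1),s["q"].round(2),s["opening"].round(2))
E
python3 - <<'E'
from h import *
st(); im,d,P=cloud("wrist"); np.savez("w1.npz",im=im,d=d,P=P); red(im,d,P)
cv2.imwrite("pics/d.png",im)
E
```

```text
Traceback (most recent call last):
  File "h.py", line 19, in st
    s=r.get_state(); print(round(s["clock"],2),s["tool_pos"].round(4),s["eef_rot"].round(3),"F",s["contact_force"].round(1),s["q"].round(2),s["opening"].round(2))
                                                                                                                                            ^^^^^^^^^^^^^^^^^^
AttributeError: 'float' object has no attribute 'round'
```

```bash
sed -i 's/,s\["opening"\].round(2)//' h.py
python3 - <<'E'
from h import *
st(); im,d,P=cloud("wrist"); np.savez("w1.npz",im=im,d=d,P=P); red(im,d,P)
cv2.imwrite("pics/d.png",im)
E
```

```text
2.1 [0.6526 0.0517 0.4243] [ 0.999  0.033  0.    -0.   ] F [ 0.9 -0.7 -0.3] [-0.07  0.59 -0.17  1.16  0.09  1.39 -1.73]
 red [187 201  21  12 194] [0.572 0.13  0.146] [0.566 0.117 0.108] [0.577 0.142 0.15 ]
   top [0.5728 0.1304 0.148 ] [0.567 0.117 0.144] [0.577 0.142 0.15 ]
 red [302 200  21  13 227] [ 0.583 -0.033  0.142] [ 0.571 -0.045  0.107] [ 0.587 -0.022  0.151]
   top [ 0.5826 -0.0336  0.1484] [ 0.578 -0.045  0.145] [ 0.586 -0.023  0.151]
```

View pics/d.png

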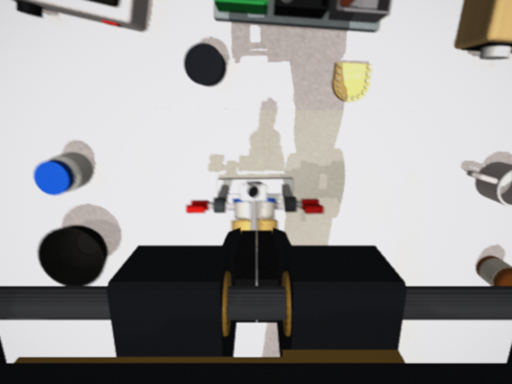

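The wrist view shows both red latches at (197,207) and (313,206) with the open arm between them; the wrist depth agrees with the scene. The hinge is about (0.566, 0.048) and the yaw about 0.06. Next I tilt the tool and come down behind the bar.

Emit:
step_arm:
  series:
    - [8, 0, -5, 0, 0.07, 0, 1]
    - [8, 0, -5, 0, 0.07, 0, 1]
    - [8, 0, -5, 0, 0.07, 0, 1]
    - [8, 0, -5, 0, 0.07, 0, 1]
    - [8, 0, -5, 0, 0.07, 0, 1]
    - [8, 0, -5, 0, 0.07, 0, 1]
    - [8, 0, -5, 0, 0.07, 0, 1]
    - [8, 0, -5, 0, 0.07, 0, 1]
    - [-2, 0, -20, 0, 0, 0, 1]
    - [-2, 0, -20, 0, 0, 0, 1]
    - [-2, 0, -20, 0, 0, 0, 1]
    - [-2, 0, -20, 0, 0, 0, 1]
    - [-2, 0, -20, 0, 0, 0, 1]
    - [-2, 0, -20, 0, 0, 0, 1]
    - [-2, 0, -20, 0, 0, 0, 1]
    - [-2, 0, -20, 0, 0, 0, 1]
    - [-2, 0, -20, 0, 0, 0, 1]
    - [0, 0, 0, 0, 0, 0, 1]

```text
clock: 3.95
tool_pos: [0.6518, 0.047, 0.1752]
eef_rot: [0.968, 0.03, -0.25, -0.01]
contact_force: [0.5, -0.5, 0.6]
opening: 0.006
finger_force: 0.0
```

```bash
python3 - <<'E'
from h import *
st(); im,d=r.snapshot("side"); cv2.imwrite("pics/e.png",cv2.resize(im[100:280,150:390],(800,600)))
E
```

```text
3.95 [0.6518 0.047  0.1752] [ 0.968  0.03  -0.25  -0.01 ] F [ 0.5 -0.5  0.6] [-0.15  1.09  0.11  0.93 -0.14  1.63 -1.55]
```

View pics/e.png

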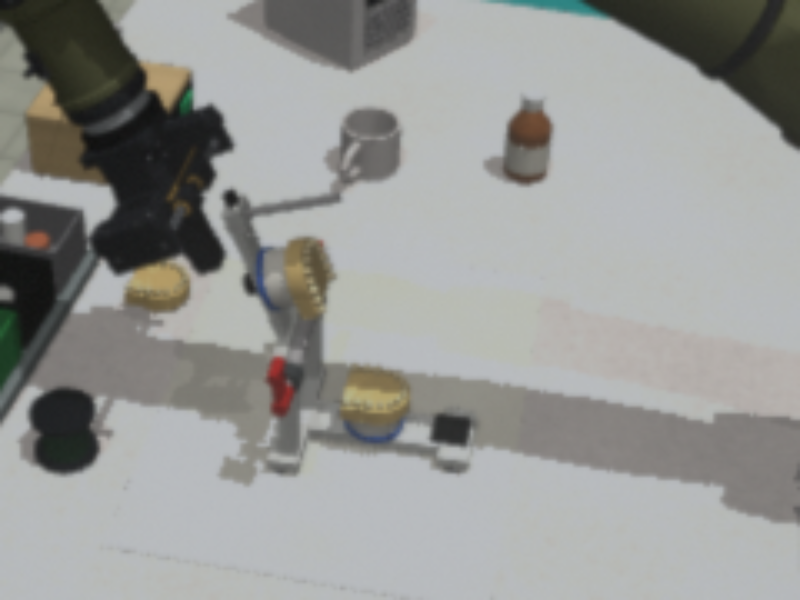

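The side view shows the finger behind the bar at (205,260), clear of it, with everything standing as before. I'll compute the arc.

```bash
cat > arc.py <<'E'
from h import *
H=np.array([.566,.048,.110]); yaw=.06; ex=np.array([np.cos(yaw),np.sin(yaw),0])
def tilt(th): return .505*np.clip((th-.5)/1.4,0,1)
def tcp(th,L=.103):
    ph=tilt(th)-(th-np.pi/2); h=.016+.009*np.cos(ph)
    return H+ex*(-np.cos(th)*L+np.sin(th)*h)+np.array([0,0,np.sin(th)*L+np.cos(th)*h])
E
python3 - <<'E'
from arc import *
st(); p=r.get_state()["tool_pos"]; tp=.505
for th in [2.0,1.9,1.8,1.7,1.6,1.5,1.4,1.3,1.2,1.1,1.0,.9,.8,.7,.6,.5,.4,.3,.2,.1,.0]:
    n=tcp(th); print(th,n.round(4),((n-p)*1000).round(1),round(tilt(th)-tp,3)); p=n; tp=tilt(th)
E
```

```text
4.0 [0.653  0.0469 0.177 ] [ 0.968  0.03  -0.249 -0.01 ] F [-0.2 -0.7  0.6] [-0.15  1.09  0.11  0.93 -0.14  1.63 -1.55]
2.0 [0.6315 0.0519 0.1933] [-21.5   5.   16.2] 0.0
1.9 [0.6227 0.0514 0.1994] [-8.7 -0.5  6.2] 0.0
1.8 [0.6134 0.0508 0.2047] [-9.3 -0.6  5.3] -0.036
1.7 [0.6036 0.0503 0.209 ] [-9.8 -0.6  4.3] -0.036
1.6 [0.5933 0.0496 0.2122] [-10.2  -0.6   3.3] -0.036
1.5 [0.5828 0.049  0.2145] [-10.5  -0.6   2.2] -0.036
1.4 [0.5721 0.0484 0.2156] [-10.7  -0.6   1.1] -0.036
1.3 [0.5612 0.0477 0.2156] [-10.8  -0.7   0. ] -0.036
1.2 [0.5504 0.0471 0.2144] [-10.8  -0.6  -1.1] -0.036
1.1 [0.5398 0.0464 0.2122] [-10.6  -0.6  -2.2] -0.036
1.0 [0.5294 0.0458 0.2089] [-10.4  -0.6  -3.3] -0.036
0.9 [0.5194 0.0452 0.2045] [-10.   -0.6  -4.4] -0.036
0.8 [0.5099 0.0446 0.199 ] [-9.5 -0.6 -5.4] -0.036
0.7 [0.5011 0.0441 0.1926] [-8.9 -0.5 -6.4] -0.036
0.6 [0.4929 0.0436 0.1853] [-8.2 -0.5 -7.3] -0.036
0.5 [0.4855 0.0432 0.1772] [-7.4 -0.4 -8.1] -0.036
0.4 [0.4789 0.0428 0.1681] [-6.6 -0.4 -9.1] 0.0
0.3 [0.4733 0.0424 0.1583] [-5.6 -0.3 -9.8] 0.0
0.2 [0.4688 0.0422 0.1479] [ -4.5  -0.3 -10.4] 0.0
0.1 [0.4654 0.042  0.1371] [ -3.4  -0.2 -10.8] 0.0
0.0 [0.4632 0.0418 0.126 ] [ -2.2  -0.1 -11.1] 0.0
```

Emit:
step_arm:
  series:
    - [-5, 1, 4, 0, 0, 0, 1]
    - [-6, 2, 4, 0, 0, 0, 1]
    - [-5, 1, 4, 0, 0, 0, 1]
    - [-6, 1, 4, 0, 0, 0, 1]
    - [-4, 0, 3, 0, 0, 0, 1]
    - [-5, 0, 3, 0, 0, 0, 1]
    - [-5, 0, 3, 0, -0.018, 0, 1]
    - [-4, -1, 2, 0, -0.018, 0, 1]
    - [0, 0, 0, 0, 0, 0, 1]

```text
clock: 4.9
tool_pos: [0.614, 0.0511, 0.2063]
eef_rot: [0.973, 0.03, -0.229, -0.01]
contact_force: [0.9, 0.9, -0.5]
opening: 0.005
finger_force: 0.6
```

```bash
python3 - <<'E'
from h import *
st(); im,d=r.snapshot("side"); cv2.imwrite("pics/f.png",cv2.resize(im[130:250,190:350],(800,600)))
E
```

```text
4.9 [0.614  0.0511 0.2063] [ 0.973  0.03  -0.229 -0.01 ] F [ 0.9  0.9 -0.5] [-0.17  0.96  0.11  1.14 -0.14  1.51 -1.55]
```

View pics/f.png

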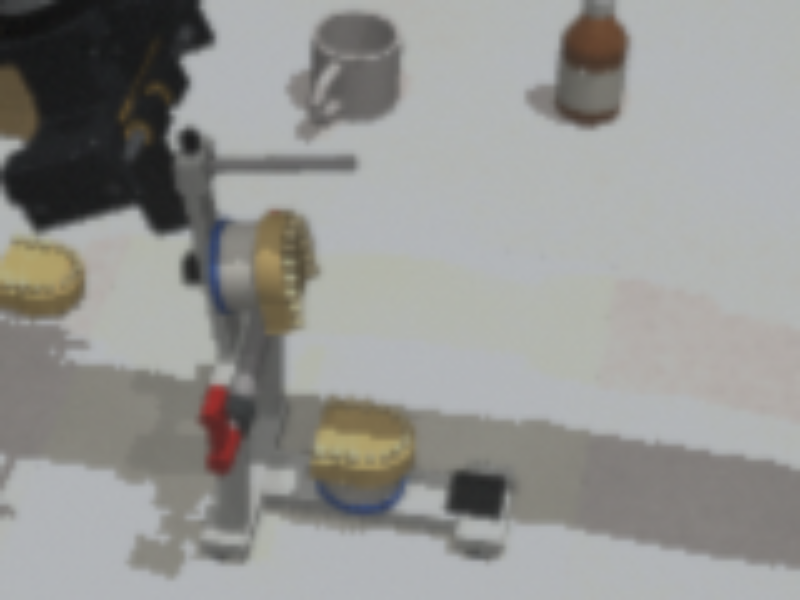

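The bar has moved and the fingertip at (175,225) sits between the screw head and the pin holder, with light force. I'll continue along the arc.

Emit:
step_arm:
  series:
    - [-5, 0, 2, 0, -0.018, 0, 1]
    - [-5, -1, 2, 0, -0.018, 0, 1]
    - [-5, 0, 1, 0, -0.018, 0, 1]
    - [-5, 0, 2, 0, -0.018, 0, 1]
    - [-5, 0, 1, 0, -0.018, 0, 1]
    - [-5.5, -1, 1, 0, -0.018, 0, 1]
    - [-5.5, 0, 0.5, 0, -0.018, 0, 1]
    - [-5, 0, 0.5, 0, -0.018, 0, 1]
    - [-5.5, -0.5, 0, 0, -0.018, 0, 1]
    - [-5.5, 0, 0, 0, -0.018, 0, 1]
    - [-5.5, -0.5, -0.5, 0, -0.018, 0, 1]
    - [-5.5, 0, -0.5, 0, -0.018, 0, 1]
    - [-5, -0.5, -1, 0, -0.018, 0, 1]
    - [-5.5, 0, -1, 0, -0.018, 0, 1]
    - [-5, -0.5, -1.5, 0, -0.018, 0, 1]
    - [-5, 0, -2, 0, -0.018, 0, 1]
    - [-5, -0.5, -2, 0, -0.018, 0, 1]
    - [-5, 0, -2, 0, -0.018, 0, 1]
    - [-5, -0.5, -3, 0, -0.018, 0, 1]
    - [-4.5, 0, -3, 0, -0.018, 0, 1]

```text
clock: 6.95
tool_pos: [0.512, 0.0457, 0.1991]
eef_rot: [0.998, 0.031, -0.05, -0.004]
contact_force: [1.1, 1.1, 0.8]
opening: 0.004
finger_force: 0.7
```

```bash
python3 - <<'E'
from h import *
st(); im,d,P=cloud("side"); cv2.imwrite("pics/g.png",cv2.resize(im[130:250,190:350],(800,600)))
E
```

```text
6.95 [0.512  0.0457 0.1991] [ 0.998  0.031 -0.05  -0.004] F [1.1 1.1 0.8] [-0.23  0.64  0.11  1.86 -0.12  0.75 -1.55]
```

View pics/g.png

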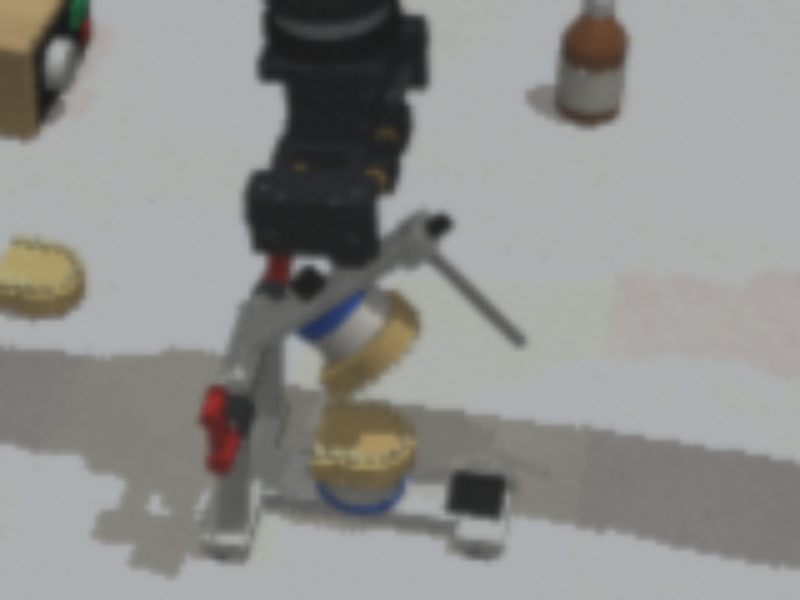

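The arm is at about 0.8 rad with the base unmoved: its table is still at (478,492). I'll continue down, slower towards the end.

Emit:
step_arm:
  series:
    - [-4.5, 0, -3, 0, -0.018, 0, 1]
    - [-4.5, -0.5, -3.5, 0, -0.018, 0, 1]
    - [-4, 0, -3.5, 0, -0.018, 0, 1]
    - [-4, -0.5, -4, 0, -0.018, 0, 1]
    - [-4, 0, -4, 0, -0.018, 0, 1]
    - [-3.5, -0.5, -4, 0, -0.01, 0, 1]
    - [-3.5, 0, -4.5, 0, 0, 0, 1]
    - [-3, 0, -4.5, 0, 0, 0, 1]
    - [-3, -0.5, -5, 0, 0, 0, 1]
    - [-3, 0, -5, 0, 0, 0, 1]
    - [-2.5, 0, -5, 0, 0, 0, 1]
    - [-2, 0, -5, 0, 0, 0, 1]
    - [-2, 0, -4, 0, 0, 0, 1]
    - [-1, 0, -3, 0, 0, 0, 1]
    - [-1, 0, -3, 0, 0, 0, 1]
    - [0, 0, 0, 0, 0, 0, 1]

```text
clock: 8.6
tool_pos: [0.4651, 0.0441, 0.1375]
eef_rot: [0.999, 0.032, -0.002, -0.003]
contact_force: [-0.2, 0.6, -0.2]
opening: 0.004
finger_force: 0.0
```

Emit:
step_arm:
  series:
    - [-0.5, 0, -1.5, 0, 0, 0, 1]
    - [0, 0, -1.5, 0, 0, 0, 1]
    - [-0.5, 0, -1.5, 0, 0, 0, 1]
    - [0, 0, -1.5, 0, 0, 0, 1]
    - [-0.5, 0, -1.5, 0, 0, 0, 1]
    - [0, 0, -1, 0, 0, 0, 1]
    - [0, 0, -1, 0, 0, 0, 1]
    - [0, 0, 0, 0, 0, 0, 1]

```text
clock: 9.4
tool_pos: [0.4643, 0.0441, 0.1283]
eef_rot: [0.999, 0.032, -0.001, -0.003]
contact_force: [-0.8, -0.5, -0.6]
opening: 0.006
finger_force: 0.0
```

Emit:
step_arm:
  series:
    - [0, 0, -1, 0, 0, 0, 1]
    - [0, 0, -1, 0, 0, 0, 1]
    - [0, 0, -0.5, 0, 0, 0, 1]
    - [0, 0, 0, 0, 0, 0, 1]

```text
clock: 9.8
tool_pos: [0.4643, 0.0441, 0.1264]
eef_rot: [0.999, 0.032, -0.001, -0.003]
contact_force: [-2.2, -0.6, 6.8]
opening: 0.002
finger_force: 3.8
```

```bash
python3 - <<'E'
from h import *
st(); im,d,P=cloud("side"); cv2.imwrite("pics/i.png",cv2.resize(im[130:250,190:350],(800,600)))
E
```

```text
9.8 [0.4643 0.0441 0.1264] [ 0.999  0.032 -0.001 -0.003] F [-2.2 -0.6  6.8] [-0.23  0.69  0.06  2.14 -0.15  0.31 -1.55]
```

View pics/i.png

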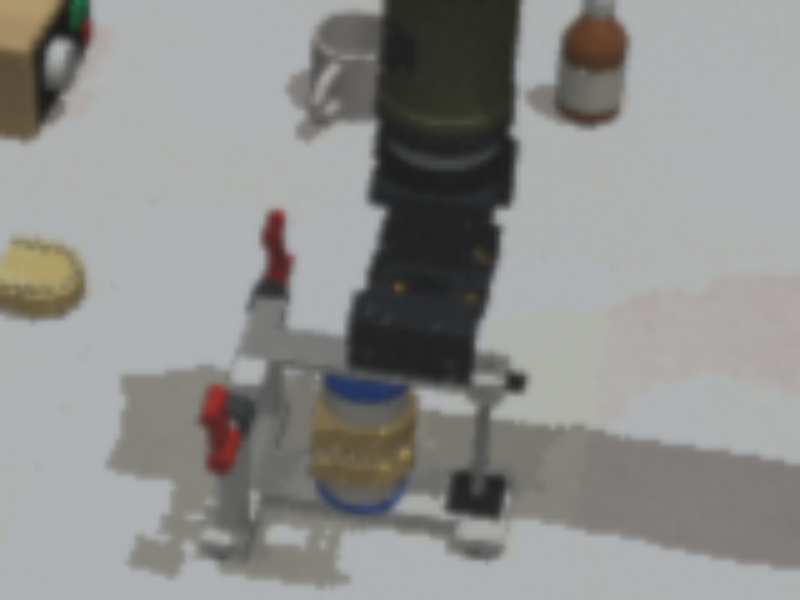

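The arm is closed: the pin stands on the table at (480,490), with 6.8 N and z matching. I'll lift off, move behind the left latch, and compute its arc.

Emit:
step_arm:
  series:
    - [0, 0, 5, 0, 0, 0, 1]
    - [0, 0, 15, 0, 0, 0, 1]
    - [0, 0, 25, 0, 0, 0, 1]
    - [0, 0, 25, 0, 0, 0, 1]
    - [20, 13, 5, 0, 0, 0, 1]
    - [30, 20, 0, 0, 0, 0, 1]
    - [30, 20, 0, 0, 0, 0, 1]
    - [30, 20, 0, 0, 0, 0, 1]
    - [30, 15, 0, 0, 0, 0, 1]
    - [8, 2, 0, 0, 0, 0, 1]
    - [0, 0, 0, 0, 0, 0, 1]

```text
clock: 10.95
tool_pos: [0.6129, 0.1343, 0.2005]
eef_rot: [0.999, 0.032, -0.001, -0.003]
contact_force: [0.1, -0.6, 0.7]
opening: 0.006
finger_force: 0.0
```

```bash
cat > lat.py <<'E'
from h import *
def wp(P,psi):
    E=P[[0,2]]+.034*np.array([-np.sin(psi),np.cos(psi)]); s=np.clip((psi-.5)/.8,0,1)
    z=E[1]+.006*((1-s)*np.sin(psi)+s) if psi>.2 else P[2]+.028
    return np.array([E[0]+.006*np.cos(psi)*(1-s)+.009*(1-s),P[1]-psi*.002,z])
def table(P):
    for psi in (-.35,-.1,.15,.4,.6,.8,1.,1.2,1.4):
        print(psi,wp(P,psi).round(4))
E
python3 - <<'E'
from lat import *
st(); im,d,P=cloud("side"); red(im,d,P,"side"); im,d,P=cloud("scene"); red(im,d,P,"scene")
table(np.array([.561,.132,.110])); table(np.array([.571,-.036,.110]))
E
```

```text
10.95 [0.6129 0.1343 0.2005] [ 0.999  0.032 -0.001 -0.003] F [ 0.1 -0.6  0.7] [-0.36  0.74  0.14  1.61 -0.14  0.81 -1.67]
side red [243 172   5  14  39] [ 0.581 -0.027  0.136] [ 0.575 -0.047  0.115] [ 0.587 -0.02   0.152]
   top [ 0.5833 -0.0315  0.1494] [ 0.579 -0.047  0.147] [ 0.587 -0.02   0.152]
side red [231 207   7  17  70] [0.569 0.135 0.127] [0.561 0.092 0.105] [0.577 0.147 0.152]
   top [0.5726 0.1344 0.1489] [0.568 0.117 0.146] [0.576 0.146 0.152]
-0.35 [0.5873 0.1327 0.138 ]
-0.1 [0.5794 0.1322 0.138 ]
0.15 [0.5709 0.1317 0.138 ]
0.4 [0.5623 0.1312 0.1437]
0.6 [0.554  0.1308 0.1418]
0.8 [0.5448 0.1304 0.1386]
1.0 [0.537 0.13  0.134]
1.2 [0.5307 0.1296 0.1283]
1.4 [0.5275 0.1292 0.1218]
-0.35 [ 0.5973 -0.0353  0.138 ]
-0.1 [ 0.5894 -0.0358  0.138 ]
0.15 [ 0.5809 -0.0363  0.138 ]
0.4 [ 0.5723 -0.0368  0.1437]
0.6 [ 0.564  -0.0372  0.1418]
0.8 [ 0.5548 -0.0376  0.1386]
1.0 [ 0.547 -0.038  0.134]
1.2 [ 0.5407 -0.0384  0.1283]
1.4 [ 0.5375 -0.0388  0.1218]
```

Emit:
step_arm:
  series:
    - [0, 0, -20, 0, 0, 0, 1]
    - [0, 0, -20, 0, 0, 0, 1]
    - [0, 0, -15, 0, 0, 0, 1]
    - [0, 0, -7, 0, 0, 0, 1]
    - [-8, 0, 0, 0, 0, 0, 1]
    - [-8, 0, 0, 0, 0, 0, 1]
    - [-8, 0, 0, 0, 0, 0, 1]
    - [-5, 0, 0, 0, 0, 0, 1]
    - [-5, -1, 0, 0, 0, 0, 1]
    - [-5, 0, 0, 0, 0, 0, 1]
    - [-5, -1, 2, 0, 0, 0, 1]
    - [-5, 0, 2, 0, 0, 0, 1]
    - [-5, -1, -0.5, 0, 0, 0, 1]
    - [-5, 0, -1.5, 0, 0, 0, 1]
    - [-5, -1, -2, 0, 0, 0, 1]
    - [-4.5, 0, -2, 0, 0, 0, 1]
    - [-4, 0, -2.5, 0, 0, 0, 1]
    - [-4, 0, -2.5, 0, 0, 0, 1]
    - [-3.5, -1, -3, 0, 0, 0, 1]

```text
clock: 12.95
tool_pos: [0.5318, 0.1293, 0.1286]
eef_rot: [0.999, 0.032, -0.001, -0.003]
contact_force: [1.0, 0.7, -0.6]
opening: 0.001
finger_force: 0.4
```

Emit:
step_arm:
  series:
    - [-3, 0, -2.5, 0, 0, 0, 1]
    - [-2, 0, -2, 0, 0, 0, 1]
    - [-1, 0, -1.5, 0, 0, 0, 1]
    - [0, 0, 0, 0, 0, 0, 1]

```text
clock: 13.35
tool_pos: [0.5258, 0.129, 0.1226]
eef_rot: [0.999, 0.032, -0.002, -0.003]
contact_force: [-0.0, 0.9, -0.6]
opening: 0.005
finger_force: 0.0
```

Emit:
step_arm:
  series:
    - [0, 0, -1, 0, 0, 0, 1]
    - [0, 0, -1, 0, 0, 0, 1]
    - [0, 0, 0, 0, 0, 0, 1]

```text
clock: 13.65
tool_pos: [0.5259, 0.1291, 0.1217]
eef_rot: [0.999, 0.032, -0.002, -0.003]
contact_force: [-3.1, -0.2, 9.4]
opening: 0.004
finger_force: 4.8
```

The left latch is at its stop (9.4 N at the expected height). Now the right one.

Emit:
step_arm:
  series:
    - [0, 0, 5, 0, 0, 0, 1]
    - [0, 0, 20, 0, 0, 0, 1]
    - [0, 0, 30, 0, 0, 0, 1]
    - [5, -8, 25, 0, 0, 0, 1]
    - [17, -30, 0, 0, 0, 0, 1]
    - [20, -33, 0, 0, 0, 0, 1]
    - [20, -34, 0, 0, 0, 0, 1]
    - [20, -33, 0, 0, 0, 0, 1]
    - [15, -27, 0, 0, 0, 0, 1]
    - [0, 0, 0, 0, 0, 0, 1]
    - [0, 0, 0, 0, 0, 0, 1]

```text
clock: 14.75
tool_pos: [0.6229, -0.0363, 0.2005]
eef_rot: [1.0, 0.031, -0.002, -0.003]
contact_force: [-0.2, 1.0, -0.0]
opening: 0.004
finger_force: 0.0
```

Emit:
step_arm:
  series:
    - [0, 0, -20, 0, 0, 0, 1]
    - [0, 0, -20, 0, 0, 0, 1]
    - [0, 0, -15, 0, 0, 0, 1]
    - [0, 0, -7, 0, 0, 0, 1]
    - [-8, 0, 0, 0, 0, 0, 1]
    - [-8, 0, 0, 0, 0, 0, 1]
    - [-8, 0, 0, 0, 0, 0, 1]
    - [-5, 0, 0, 0, 0, 0, 1]
    - [-5, 0, 0, 0, 0, 0, 1]
    - [-5, 0, 0, 0, 0, 0, 1]
    - [-5, -1, 2, 0, 0, 0, 1]
    - [-5, 0, 2, 0, 0, 0, 1]
    - [-5, 0, -0.5, 0, 0, 0, 1]
    - [-5, 0, -1.5, 0, 0, 0, 1]
    - [-5, -1, -2, 0, 0, 0, 1]
    - [-4.5, 0, -2, 0, 0, 0, 1]
    - [-4, 0, -2.5, 0, 0, 0, 1]
    - [-4, 0, -2.5, 0, 0, 0, 1]
    - [-3.5, -1, -3, 0, 0, 0, 1]

```text
clock: 16.65
tool_pos: [0.5429, -0.0387, 0.1286]
eef_rot: [0.999, 0.032, -0.002, -0.003]
contact_force: [0.3, 0.4, 1.5]
opening: 0.009
finger_force: 0.4
```

Emit:
step_arm:
  series:
    - [-3, 0, -2.5, 0, 0, 0, 1]
    - [-2, 0, -2, 0, 0, 0, 1]
    - [-1, 0, -1.5, 0, 0, 0, 1]
    - [0, 0, -1, 0, 0, 0, 1]
    - [0, 0, -1, 0, 0, 0, 1]
    - [0, 0, 0, 0, 0, 0, 1]

```text
clock: 17.25
tool_pos: [0.5369, -0.0391, 0.1217]
eef_rot: [0.999, 0.031, -0.002, -0.003]
contact_force: [-1.6, 0.1, 10.1]
opening: 0.006
finger_force: 4.9
```

Both latches are at their stops. I'll retreat up and back, then check.

Emit:
step_arm:
  series:
    - [0, 0, 5, 0, 0, 0, 1]
    - [0, 0, 20, 0, 0, 0, 1]
    - [0, 0, 30, 0, 0, 0, 1]
    - [0, 0, 40, 0, 0, 0, 1]
    - [0, 0, 40, 0, 0, 0, 1]
    - [0, -20, 40, 0, 0, 0, 1]
    - [0, -40, 20, 0, 0, 0, 1]
    - [0, -40, 10, 0, 0, 0, 1]
    - [0, -40, 0, 0, 0, 0, 1]
    - [0, -40, 0, 0, 0, 0, 1]
    - [0, -20, 0, 0, 0, 0, 1]
    - [0, 0, 0, 0, 0, 0, 1]
    - [0, 0, 0, 0, 0, 0, 1]

```text
clock: 18.55
tool_pos: [0.537, -0.2379, 0.3255]
eef_rot: [0.999, 0.032, -0.002, -0.003]
contact_force: [1.2, 0.7, -0.6]
opening: 0.001
finger_force: 0.0
```

```bash
python3 - <<'E'
from h import *
st(); o=[]
for n,y,x in(("scene",125,220),("side",145,190)):
    im,d,P=cloud(n); red(im,d,P,n); o.append(cv2.resize(im[y:y+110,x:x+110],(400,400)))
    q=P[(abs(P[...,0]-.5)<.12)&(abs(P[...,1]-.045)<.02)&(P[...,2]>.115)&(P[...,2]<.145)&(d>0)]
    for a in (.43,.46,.49,.52,.55):
        w=q[abs(q[:,0]-a)<.012]; print(n,a,len(w),np.median(w[:,2]).round(4) if len(w) else None)
cv2.imwrite("pics/j.png",np.hstack(o))
E
```

```text
18.55 [ 0.537  -0.2379  0.3255] [ 0.999  0.032 -0.002 -0.003] F [ 1.2  0.7 -0.6] [ 0.26  0.55  0.14  1.57 -0.09  1.03 -1.08]
scene red [283 174  12   9  54] [0.55  0.127 0.116] [0.528 0.117 0.11 ] [0.571 0.138 0.122]
   top [0.5467 0.127  0.1183] [0.528 0.117 0.116] [0.571 0.138 0.122]
scene red [243 194  16  11  81] [ 0.561 -0.039  0.117] [ 0.437 -0.053  0.022] [0.585 0.038 0.123]
   top [ 0.5543 -0.0395  0.1194] [ 0.539 -0.053  0.117] [ 0.582 -0.026  0.123]
scene 0.43 29 0.1267
scene 0.46 34 0.1249
scene 0.49 36 0.1244
scene 0.52 63 0.1251
scene 0.55 53 0.1252
side red [243 180  15   7  77] [ 0.565 -0.033  0.118] [ 0.544 -0.05   0.109] [ 0.587 -0.021  0.125]
   top [ 0.5541 -0.0355  0.121 ] [ 0.544 -0.049  0.119] [ 0.581 -0.025  0.125]
side red [232 215  16   9 107] [0.554 0.133 0.118] [0.528 0.108 0.106] [0.573 0.146 0.124]
   top [0.5478 0.1314 0.1196] [0.528 0.115 0.118] [0.573 0.145 0.124]
side 0.43 69 0.1262
side 0.46 66 0.1265
side 0.49 83 0.1256
side 0.52 76 0.1261
side 0.55 65 0.1249
```

View pics/j.png

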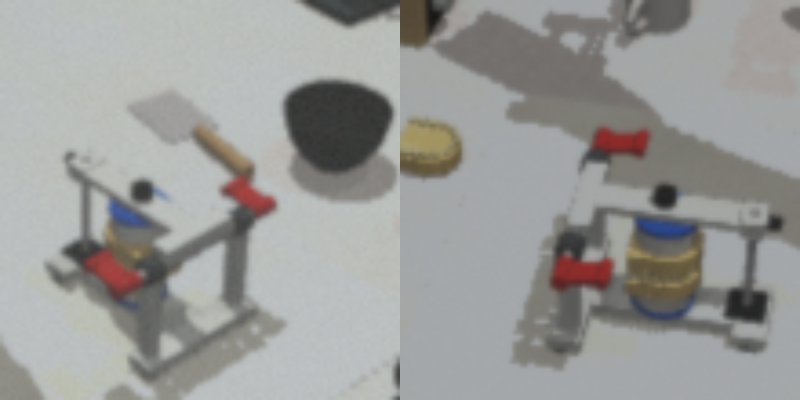

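Both views show the bar level (z about 0.126), the pin on the table (right panel 750,300), and both red latches lying forward almost level (left panel 115,270 and 248,195). I'm handing it in.

```bash
python3 -c "
from plant import r
print(r.finish_job())"
```

```text
the job is handed in; nothing more can be done
None
```

The articulator is closed with its pin resting on the table, and both red latches are pushed forward and down to their stops. I saw no sign that its base or anything else on the bench had moved, and I handed the job in at about 19 s of the 58 s allowed.

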